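# Take the blade cap off the rack fan

## Robot

A 6-joint arm with a two-finger parallel gripper is mounted at the origin on the work surface. World frame = base frame: x ahead of the robot, y to its left, z up, the work surface at z = 0. Lengths are in m, angles in degrees, forces in N, time in s.
With the tool pointing down it reaches from about 0.35 to 0.875 m from the base axis. Payload 4.2 kg.
Tool frame: the origin (TCP) lies midway between the tips of the shut fingers; the grasp point (between the pads) lies 19 mm behind it; z points along the fingers, y is the line along which they close (so a half turn about z gives the same grasp; the last joint's range is limited). The gripper opens to 87 mm and grips with 3 to 60 N. Pads are 19 mm wide; open, the fingers measure 117 mm over their backs; the gripper's body (75 mm by 190 mm) begins 51 mm behind the grasp point.
Start: joints at [78.644, 22.042, 0.453, 0, -68.411, -14.817], TCP at [0.276, 0.561, 0.223] pointing down, gripper open.
Joint ranges: [-179.83, 179.83], [-69.29, 118.12], [-61.27, 80.66], [-181.25, 117.63], [-171.15, -9.14], [-177.46, 177.46]. Speed limits (degrees/s): [159.86, 159.86, 180, 180, 180, 180].

## Interface

Orientations are given as a 3x3 rotation matrix whose columns are the frame's x, y, z axes.
In Python, from station import sense, capture, camera_params, finish_job gives the robot as it stands.
- The arm moves only by the tool drive_tool, never from a script. Its argument "rows" is a list of rows, each an object of numbers: "tx", "ty", "tz": the shift along the tool's x, y, z in cm; "ax", "ay", "az": the turn, a rotation vector about the tool's x, y, z in rad; "claw": the finger opening in cm, from 0 to 8.7. In form: [{"tx": .., "ty": .., "tz": .., "ax": .., "ay": .., "az": .., "claw": ..}, ...]. A call has 1 to 10 rows; each row shifts and turns the commanded pose from where the row before left it, along the tool's axes as they then stand; what a row does not reach is not made up. A row lasts 1/12 s, in which the tool goes at most 41.7 mm and 7.16 degrees, less where a joint would pass 70% of its speed; a pose out of reach is approached as far as the arm can. A call with a gripper value outside its range is refused whole. The fingers move at their own pace and stop on an object; the grip force is fixed at half the most. Time passes only in rows, so rows that do not move let the fingers close. It gives the time, the measured TCP pose, the force, the opening and the grip force at its end, in the units of the state.
- sense(): the state, without advancing time (a new reading comes with each control period).
- capture(name): name is "scene" or "top" or "wrist"; returns (picture, depth): 480x640x3 uint8, red, green, blue; 480x640 float32, m along the optical axis (not along the pixel's ray), 0 where there is no reading.
- camera_params(name): a dict with "intrinsics" (3x3 intrinsics, pixels), "R" (3x3) and "t" (3): a world point X has camera coordinates R X + t; the wrist camera has in their place "tool_from_camera" (4x4, takes a point from camera to tool coordinates, whose origin is the TCP and whose axes are the flange's). Camera axes: x right, y down, z forward; pixel columns grow to the right and rows downward; lengths in m; the calibration is good to about 2 mm. The wrist camera is an equidistant fisheye: a pixel r from the principal point sees the ray r / f radians off the axis. A picture is of the moment at which its call begins: read the wrist's pose just before it. camera_params takes no time and is no camera call.
- finish_job(): hands the job in; it is judged then, once.
The state is a dict: "time_s": time; "joints": joint angles; "joint_velocities": joint speeds; "effort": joint torques, N m; "tcp_pos": TCP position; "ee_rot": TCP orientation; "wrist_force": force on the tool from outside, world axes, zero at the start; "moment": the same for the moment, N m; "gripper_width": opening from 0.0 (shut) to 1.0 (fully open); "gripper_force": force on a finger pad.
Only numpy, scipy, OpenCV 4.12 (cv2) and the standard library are available. Lean on these libraries where they do the work, as an engineer would, in place of code of your own. Each camera call takes 0.05 s, during which the arm holds its last target. There are 200 camera calls.

## Task

The small cooling fan lies face up on the pull-out tray under the little desk rack. Pull the tray fully out by its handle, then unscrew the black cap that holds the fan blade: nobody knows whether its thread is right- or left-handed, so feel gently which way it gives, and do not wrench it against the thread. Lift the cap off and finish holding it in the gripper, level and well clear above the spindle (some 8 cm), with the tray left out and everything else on the counter left where it is.

Things in the scene. Friction and masses are not known exactly. Their poses are not given: they have to be found in the camera images.
- rack: open grey steel desk rack, 284 mm wide, 235 mm deep, 178 mm tall, fixed to the counter; origin at counter level in the middle of its front edge, x axis into the rack (away from the robot), y to the left, z up. Its top plate roofs the tray and the fan while the tray is in.
- tray_part (a joint): how far the tray is pulled out of the rack, along the rack's -x: 0 fully in (its start), 0.2 m fully out against its end stop. It slides with about 3 N of friction and stays where it is left.
- tray_handle (a point): middle of the tray's handle: straight round steel bar, 10 mm thick, 110 mm long along the rack's y axis, 75 mm above the counter, 45 mm in front of the tray's front plate (top edge 92 mm above the counter), joined to it by a post at each end. Axes as the rack's; moves with the tray.
- fan_foot (a point): desk fan lying face up, fixed on the tray; this point is on its upright axis at the tray floor, 16 mm above the counter, axes as the rack's. Five blades, upper edges 12 mm below the cap's seat, a wood wedge between them so that the blade and spindle cannot turn; wire guard rim 190 mm across, 110 mm above the counter.
- spindle (a point): centre of the cap's seat on the fan hub (45 mm across), 116 mm above the counter, 160 mm behind the handle bar; with the tray in, 85 mm behind the rack's front edge. Moves with it. On it stands the steel spindle, 20 mm tall, three-start thread: wrong way the cap stops dead within 3 degrees (over 1.8 N m ruins it; a 40 N grip slips first), right way it turns easily (under 0.2 N m) to a stop at 60 degrees.
- cap: black ribbed screw cap, 42 mm across, 36 mm tall (sides straight to 27 mm), 20 to 42 g; origin at the centre of its underside, z up. Starts screwed home on the spindle. The right way it rises 3 mm in 60 degrees; from 50 degrees on it lifts straight off, clear after 20 mm. Which way loosens, seen from above, differs from run to run and cannot be seen.
- guard: the fan's front guard, taken off: flat wire grille 200 mm across, 18 mm high, lying on the counter to the left of the tray; leave it. Origin at its centre on the counter
- screwdriver: screwdriver lying on the counter to the right of the tray; leave it
- duster: aluminium spray can, 52 mm across, 160 mm tall, standing to the right of the rack; leave it
- tub: white plastic tub, 68 mm across, 35 mm tall, to the right of the tray; leave it
- mouse: black computer mouse, on the left; leave it
- switch: white network switch, 90 x 150 x 26 mm, lying on top of the rack; leave it

How it is judged (in metres and radians):
On the way, in this order (a step that is already met when the one before it is completed fails the run):
1. the tray is pulled fully out (value of joint tray_part above 0.185 m), for 0.2 s.
2. the cap is unscrewed and lifted off the spindle in the gripper (height (world z) of cap above 0.141 m and contact force between the fingers and cap above 1 N and value of joint tray_part above 0.18 m), for 0.1 s.
At the end, for the whole second after the job is handed in: The cap hangs still in the gripper: underside more than 50 mm above the hub shoulder, within 120 mm sideways of the spindle, tilted less than 20 degrees, touched by the fingers and not by the fan, tray or rack; the tray is at least 180 mm out; every other thing within 50 mm of where it began (height (world z) of cap above 0.166 m and horizontal distance between cap and spindle below 0.12 m and contact force between the fingers and cap above 1 N and contact force between cap and rack below 0.2 N and angle between cap's own z axis and vertical below 0.35 rad and value of joint tray_part above 0.18 m and linear speed of cap below 0.05 m/s and distance of each of guard, screwdriver, duster, tub, mouse, switch from where it was at the start of the episode below 0.05 m); the arm keeps its last pose, push and grip.
It fails at once if the cap was wrenched against its thread (contact force over 130 N, which takes about 1.8 N m) (contact force between cap and rack above 130 N).
It fails at once if another thing on the counter was knocked from its place (over 50 mm) (distance of any of guard, screwdriver, duster, tub, mouse, switch from where it was at the start of the episode above 0.05 m).
It also fails if it takes over 48 s, if anything falls off the work surface, if the arm or the gripper's body presses on something with over 40 N, if the wrist force passes 120 N, or if a joint passes its speed limit or range.

## Working session

There is one attempt and no reset: what is moved stays moved. The work goes in short steps, Python scripts to look and compute and a tool call to move; the robot and the scene stay as the last step left them, time stands still between calls to the robot, and variables do not carry over. Pictures are saved under pics/ and viewed, at most 10 in all, crops included, and the job is handed in when it is done.

Besides the shell and the picture viewer there is one more tool, called by a JSON object that holds its "op" and its "data". drive_tool: Moves the arm, as the interface text tells. Its arguments: {"type":"object","properties":{"rows":{"type":"array"}},"required":["rows"]}

```bash
mkdir -p pics; cat > h.py <<'E'
import numpy as np, cv2
from station import sense, capture, camera_params, finish_job
def world(name,d):
    c=camera_params(name);K=np.array(c["intrinsics"]);R=np.array(c["R"]);t=np.array(c["t"])
    v,u=np.mgrid[:480,:640]
    p=np.stack([(u-K[0,2])/K[0,0]*d,(v-K[1,2])/K[1,1]*d,d],-1)
    return (p-t)@R
E
python3 - <<'E'
from h import *
s=sense();print(s["time_s"],s["tcp_pos"],np.round(s["ee_rot"],3).tolist(),s["wrist_force"],s["gripper_width"])
ims=[]
for n in("scene","top"):
    p,d=capture(n);np.savez(f"{n}.npz",p=p,d=d);cv2.imwrite(f"pics/{n}0.png",p[...,::-1]);print(n,camera_params(n))
E
```

```text
0.0 [0.27539215 0.56038498 0.22145503] [[0.897, -0.441, -0.001], [-0.441, -0.897, -0.002], [0.0, 0.002, -1.0]] [ 0.35522149  0.9254033  -0.37490098] 0.99876531793838
scene {'intrinsics': array([[493.10567731,   0.        , 324.65564786],
       [  0.        , 493.10567731, 241.51995483],
       [  0.        ,   0.        ,   1.        ]]), 'R': array([[ 0.94438289, -0.32864677, -0.01150004],
       [-0.2968805 , -0.83701736, -0.45963453],
       [ 0.14143168,  0.43748513, -0.8880337 ]]), 't': array([-0.513931  ,  0.23061145,  1.30725977])}
top {'intrinsics': array([[614.21827208,   0.        , 317.08914883],
       [  0.        , 614.21827208, 253.75961507],
       [  0.        ,   0.        ,   1.        ]]), 'R': array([[-0.01172447, -0.99992347,  0.00394787],
       [-0.99193739,  0.01113241, -0.12623903],
       [ 0.12618542, -0.00539613, -0.991992  ]]), 't': array([0.02005907, 0.53556719, 1.38309735])}
```

View pics/scene0.png

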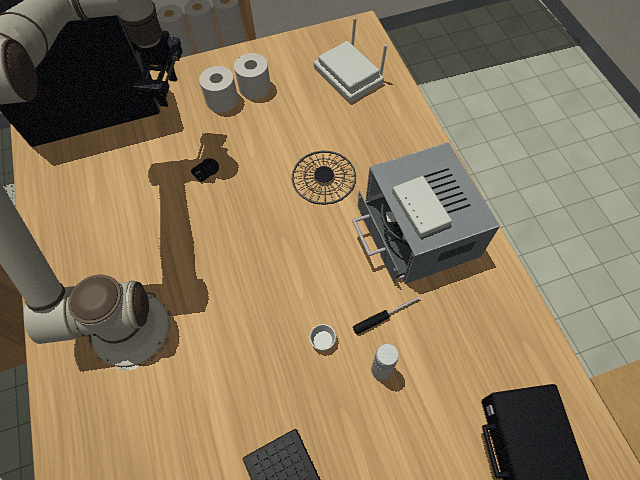

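View pics/top0.png

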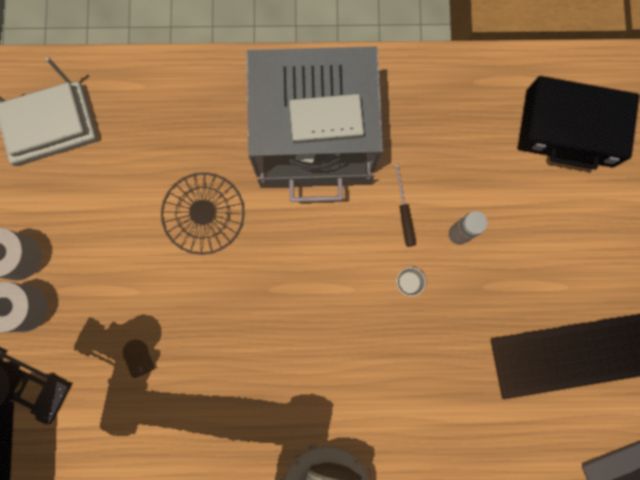

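The scene view shows the rack at right, with the handle at about (370,238) and the guard at (323,177). The top view shows the handle bar at about (291..344, 199), the roof's front edge at about row 153, and the tub, screwdriver and can to the right.

```bash
cat >> h.py <<'E'
def ray(name,u,v,z):
    c=camera_params(name);K=np.array(c["intrinsics"]);R=np.array(c["R"]);t=np.array(c["t"])
    o=-R.T@t; r=R.T@np.linalg.solve(K,[u,v,1.]); return o+r*(z-o[2])/r[2]
E
python3 - <<'E'
from h import *
f=np.load("top.npz");W=world("top",f["d"]);W=W.reshape(-1,3);z=W[:,2]
m=(z>.168)&(z<.188)&(W[:,0]>.5)&(abs(W[:,1])<.3)
r=cv2.minAreaRect(W[m][:,:2].astype(np.float32));print("roof",r,cv2.boxPoints(r))
m=(z>.068)&(z<.09)&(W[:,0]>.5)&(W[:,0]<.66)&(abs(W[:,1])<.2)
P=W[m];print(m.sum(),P.min(0),P.max(0))
lo=P[:,0]<P[:,0].min()+.015
r=cv2.minAreaRect(P[lo][:,:2].astype(np.float32));print("bar",r, np.median(P[lo],0))
for q in [(291,199),(344,199)]: print(ray("top",*q,.078))
for q in [(410,282),(406,245),(400,167),(203,212)]: print(ray("top",*q,.02))
p=f["p"];cv2.imwrite("pics/crop.png",cv2.resize(p[130:220,230:400,::-1],None,fx=4.5,fy=4.5,interpolation=cv2.INTER_CUBIC))
E
```

```text
roof ((0.8499174118041992, 0.01819533109664917), (0.2393161803483963, 0.28438135981559753), 1.010363221168518) [[ 0.7277707   0.15825395]
 [ 0.7327852  -0.12608321]
 [ 0.97206414 -0.12186329]
 [ 0.9670496   0.16247387]]
201 [ 0.65013105 -0.04388777  0.07183767] [0.65986894 0.07385636 0.0869092 ]
bar ((0.6550000309944153, 0.014983385801315308), (0.009679023176431656, 0.11774556338787079), 0.03548398241400719) [0.65582144 0.01962002 0.07980873]
[0.6555535  0.07164469 0.078     ]
[ 0.65425246 -0.04814374  0.078     ]
[ 0.46913934 -0.20071199  0.02      ]
[ 0.55582084 -0.1940353   0.02      ]
[ 0.74291429 -0.18539637  0.02      ]
[0.63938912 0.28058899 0.02      ]
```

View pics/crop.png

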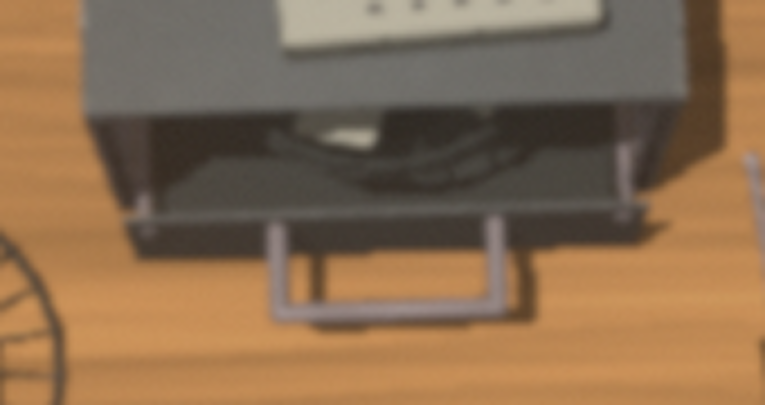

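{"op": "drive_tool", "data": {"rows": [{"az": -0.119, "claw": 0}, {"az": -0.119, "claw": 0}, {"az": -0.119, "claw": 0}, {"az": -0.119, "claw": 0}, {"tx": 1.95, "ty": 2.76, "claw": 0}, {"tx": 1.95, "ty": 2.76, "claw": 0}, {"tx": 1.95, "ty": 2.76, "claw": 0}, {"tx": 1.95, "ty": 2.76, "claw": 0}, {"tx": 1.95, "ty": 2.76, "claw": 0}, {"tx": 1.95, "ty": 2.76, "claw": 0}]}}

```text
invalid input at $.rows[0]: expected keys tx, ty, tz, ax, ay, az, claw
```

{"op": "drive_tool", "data": {"rows": [{"tx": 1.95, "ty": 2.76, "claw": 0}, {"tx": 1.95, "ty": 2.76, "claw": 0}, {"tx": 1.95, "ty": 2.76, "claw": 0}, {"tx": 1.95, "ty": 2.76, "claw": 0}, {"tx": 1.95, "ty": 2.76, "claw": 0}, {"tx": 1.95, "ty": 2.76, "claw": 0}, {"tx": 1.95, "ty": 2.76, "claw": 0}, {"tx": 1.95, "ty": 2.76, "claw": 0}, {"tx": 1.95, "ty": 2.76, "claw": 0}, {"claw": 0}]}}

```text
invalid input at $.rows[0]: expected keys tx, ty, tz, ax, ay, az, claw
```

All keys are needed.

{"op": "drive_tool", "data": {"rows": [{"tx": 0, "ty": 0, "tz": 0, "ax": 0, "ay": 0, "az": -0.119, "claw": 0}, {"tx": 0, "ty": 0, "tz": 0, "ax": 0, "ay": 0, "az": -0.119, "claw": 0}, {"tx": 0, "ty": 0, "tz": 0, "ax": 0, "ay": 0, "az": -0.119, "claw": 0}, {"tx": 0, "ty": 0, "tz": 0, "ax": 0, "ay": 0, "az": -0.119, "claw": 0}, {"tx": 1.95, "ty": 2.76, "tz": 0, "ax": 0, "ay": 0, "az": 0, "claw": 0}, {"tx": 1.95, "ty": 2.76, "tz": 0, "ax": 0, "ay": 0, "az": 0, "claw": 0}, {"tx": 1.95, "ty": 2.76, "tz": 0, "ax": 0, "ay": 0, "az": 0, "claw": 0}, {"tx": 1.95, "ty": 2.76, "tz": 0, "ax": 0, "ay": 0, "az": 0, "claw": 0}, {"tx": 1.95, "ty": 2.76, "tz": 0, "ax": 0, "ay": 0, "az": 0, "claw": 0}, {"tx": 1.95, "ty": 2.76, "tz": 0, "ax": 0, "ay": 0, "az": 0, "claw": 0}]}}

```text
time_s: 0.93
tcp_pos: [0.3962, 0.3959, 0.2222]
ee_rot: [[1.0, 0.02, -0.001], [0.02, -1.0, -0.001], [-0.001, 0.001, -1.0]]
wrist_force: [0.7, 0.4, 0.4]
gripper_width: 0.327
gripper_force: 0.0
```

{"op": "drive_tool", "data": {"rows": [{"tx": 1.95, "ty": 2.76, "tz": 0, "ax": 0, "ay": 0, "az": 0, "claw": 0}, {"tx": 1.95, "ty": 2.76, "tz": 0, "ax": 0, "ay": 0, "az": 0, "claw": 0}, {"tx": 1.95, "ty": 2.76, "tz": 0, "ax": 0, "ay": 0, "az": 0, "claw": 0}, {"tx": 1.95, "ty": 2.76, "tz": 0, "ax": 0, "ay": 0, "az": 0, "claw": 0}, {"tx": 1.95, "ty": 2.76, "tz": 0, "ax": 0, "ay": 0, "az": 0, "claw": 0}, {"tx": 1.95, "ty": 2.76, "tz": 0, "ax": 0, "ay": 0, "az": 0, "claw": 0}, {"tx": 1.95, "ty": 2.76, "tz": 0, "ax": 0, "ay": 0, "az": 0, "claw": 0}, {"tx": 1.95, "ty": 2.76, "tz": 0, "ax": 0, "ay": 0, "az": 0, "claw": 0}, {"tx": 1.95, "ty": 2.76, "tz": 0, "ax": 0, "ay": 0, "az": 0, "claw": 0}, {"tx": 0, "ty": 0, "tz": 0, "ax": 0, "ay": 0, "az": 0, "claw": 0}]}}

```text
time_s: 1.77
tcp_pos: [0.5782, 0.1484, 0.2216]
ee_rot: [[1.0, 0.014, -0.001], [0.014, -1.0, -0.002], [-0.001, 0.002, -1.0]]
wrist_force: [0.7, 1.1, -0.4]
gripper_width: 0.003
gripper_force: 0.0
```

{"op": "drive_tool", "data": {"rows": [{"tx": 2.0, "ty": 2.68, "tz": 0, "ax": 0, "ay": 0, "az": 0, "claw": 0}, {"tx": 2.0, "ty": 2.68, "tz": 0, "ax": 0, "ay": 0, "az": 0, "claw": 0}, {"tx": 2.0, "ty": 2.68, "tz": 0, "ax": 0, "ay": 0, "az": 0, "claw": 0}, {"tx": 2.0, "ty": 2.68, "tz": 0, "ax": 0, "ay": 0, "az": 0, "claw": 0}, {"tx": 2.0, "ty": 2.68, "tz": 0, "ax": 0, "ay": 0, "az": 0, "claw": 0}, {"tx": 0, "ty": 0, "tz": 2, "ax": 0, "ay": 0, "az": 0, "claw": 0}, {"tx": 0, "ty": 0, "tz": 2, "ax": 0, "ay": 0, "az": 0, "claw": 0}, {"tx": 0, "ty": 0, "tz": 0, "ax": 0, "ay": 0, "az": 0, "claw": 0}, {"tx": 0, "ty": 0, "tz": 0, "ax": 0, "ay": 0, "az": 0, "claw": 0}]}}

```text
time_s: 2.52
tcp_pos: [0.6777, 0.0205, 0.181]
ee_rot: [[1.0, 0.019, -0.004], [0.019, -1.0, -0.001], [-0.004, 0.001, -1.0]]
wrist_force: [0.2, 0.7, 0.8]
gripper_width: 0.004
gripper_force: 0.0
```

```bash
python3 - <<'E'
from h import *
s=sense();print(s["tcp_pos"],np.round(s["ee_rot"],4).tolist(),s["wrist_force"])
c=camera_params("wrist");print(c)
p,d=capture("wrist");np.savez("w1.npz",p=p,d=d,T=s["tcp_pos"],R=s["ee_rot"]);cv2.imwrite("pics/w1.png",p[...,::-1])
E
```

```text
[0.67769638 0.02047793 0.18097412] [[0.9998, 0.0193, -0.0038], [0.0193, -0.9998, -0.0011], [-0.0038, 0.0011, -1.0]] [0.17116163 0.67717644 0.77464802]
{'intrinsics': array([[371.64829954,   0.        , 311.21678326],
       [  0.        , 371.64829954, 232.18458932],
       [  0.        ,   0.        ,   1.        ]]), 'tool_from_camera': array([[ 2.89103322e-05, -9.60427343e-01, -2.78530640e-01,
         7.49835378e-02],
       [ 9.99999967e-01, -4.36137207e-05,  2.54184391e-04,
        -8.33993516e-04],
       [-2.56273397e-04, -2.78530638e-01,  9.60427310e-01,
        -1.61900860e-01],
       [ 0.00000000e+00,  0.00000000e+00,  0.00000000e+00,
         1.00000000e+00]])}
```

View pics/w1.png

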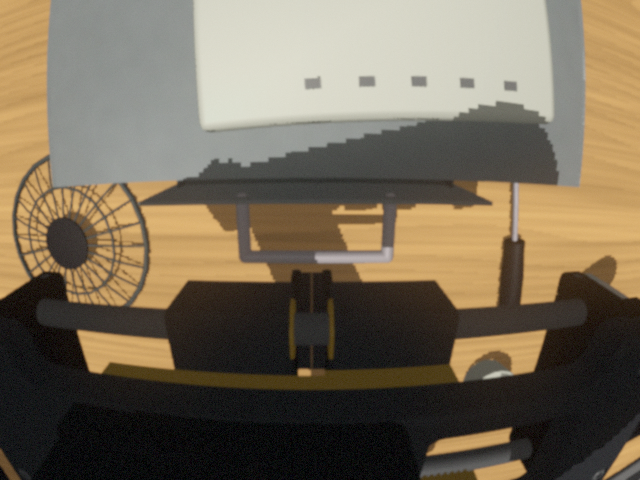

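The wrist view shows the closed fingers at u≈312 and the bar spanning u 245–392 (middle 318), so they are centred. I'll tilt so the body and camera stay clear of the roof, then drop behind the bar.

{"op": "drive_tool", "data": {"rows": [{"tx": 0, "ty": 0.2, "tz": 0, "ax": 0, "ay": 0.1, "az": 0, "claw": 0}, {"tx": 0, "ty": 0.2, "tz": 0, "ax": 0, "ay": 0.1, "az": 0, "claw": 0}, {"tx": 0.2, "ty": 0, "tz": 0, "ax": 0, "ay": 0.1, "az": 0, "claw": 0}, {"tx": -0.5, "ty": 0, "tz": 1.8, "ax": 0, "ay": 0, "az": 0, "claw": 0}, {"tx": -0.5, "ty": 0, "tz": 1.8, "ax": 0, "ay": 0, "az": 0, "claw": 0}, {"tx": -0.5, "ty": 0, "tz": 1.8, "ax": 0, "ay": 0, "az": 0, "claw": 0}, {"tx": -0.5, "ty": 0, "tz": 1.8, "ax": 0, "ay": 0, "az": 0, "claw": 0}, {"tx": 0, "ty": 0, "tz": 0, "ax": 0, "ay": 0, "az": 0, "claw": 0}, {"tx": 0, "ty": 0, "tz": 0, "ax": 0, "ay": 0, "az": 0, "claw": 0}]}}

```text
time_s: 3.32
tcp_pos: [0.6831, 0.0172, 0.1092]
ee_rot: [[0.955, 0.02, 0.296], [0.02, -1.0, 0.006], [0.296, 0.0, -0.955]]
wrist_force: [0.5, 0.2, 0.6]
gripper_width: 0.006
gripper_force: 0.0
```

Now 5.2 cm down, at about −0.1 cm in x.

{"op": "drive_tool", "data": {"rows": [{"tx": -0.45, "ty": 0, "tz": 1.2, "ax": 0, "ay": 0, "az": 0, "claw": 0}, {"tx": -0.4, "ty": 0, "tz": 1.2, "ax": 0, "ay": 0, "az": 0, "claw": 0}, {"tx": -0.4, "ty": 0, "tz": 1.2, "ax": 0, "ay": 0, "az": 0, "claw": 0}, {"tx": -0.4, "ty": 0, "tz": 1.2, "ax": 0, "ay": 0, "az": 0, "claw": 0}, {"tx": 0, "ty": 0, "tz": 0, "ax": 0, "ay": 0, "az": 0, "claw": 0}, {"tx": 0, "ty": 0, "tz": 0, "ax": 0, "ay": 0, "az": 0, "claw": 0}]}}

```text
time_s: 3.82
tcp_pos: [0.6823, 0.0171, 0.0592]
ee_rot: [[0.954, 0.02, 0.298], [0.019, -1.0, 0.006], [0.298, -0.0, -0.955]]
wrist_force: [-0.5, 0.3, -0.8]
gripper_width: 0.004
gripper_force: 0.0
```

{"op": "drive_tool", "data": {"rows": [{"tx": -0.95, "ty": 0, "tz": -0.29, "ax": 0, "ay": 0, "az": 0, "claw": 0}, {"tx": -1.43, "ty": 0, "tz": -0.44, "ax": 0, "ay": 0, "az": 0, "claw": 0}, {"tx": -1.43, "ty": 0, "tz": -0.44, "ax": 0, "ay": 0, "az": 0, "claw": 0}, {"tx": -1.43, "ty": 0.1, "tz": -0.44, "ax": 0, "ay": 0, "az": 0, "claw": 0}, {"tx": -1.43, "ty": 0, "tz": -0.44, "ax": 0, "ay": 0, "az": 0, "claw": 0}, {"tx": -1.43, "ty": 0, "tz": -0.44, "ax": 0, "ay": 0, "az": 0, "claw": 0}, {"tx": -1.43, "ty": 0.1, "tz": -0.44, "ax": 0, "ay": 0, "az": 0, "claw": 0}, {"tx": -1.43, "ty": 0, "tz": -0.44, "ax": 0, "ay": 0, "az": 0, "claw": 0}, {"tx": -1.43, "ty": 0, "tz": -0.44, "ax": 0, "ay": 0, "az": 0, "claw": 0}, {"tx": -1.43, "ty": 0, "tz": -0.44, "ax": 0, "ay": 0, "az": 0, "claw": 0}]}}

```text
time_s: 4.65
tcp_pos: [0.5419, 0.0149, 0.0621]
ee_rot: [[0.951, 0.023, 0.307], [0.02, -1.0, 0.011], [0.308, -0.005, -0.951]]
wrist_force: [10.8, 1.1, 3.9]
gripper_width: -0.0
gripper_force: 4.0
```

{"op": "drive_tool", "data": {"rows": [{"tx": -0.95, "ty": 0, "tz": -0.29, "ax": 0, "ay": 0, "az": 0, "claw": 0}, {"tx": -0.95, "ty": 0, "tz": -0.29, "ax": 0, "ay": 0, "az": 0, "claw": 0}, {"tx": -0.95, "ty": 0, "tz": -0.27, "ax": 0, "ay": 0, "az": 0, "claw": 0}, {"tx": -0.95, "ty": 0, "tz": -0.27, "ax": 0, "ay": 0, "az": 0, "claw": 0}, {"tx": -0.95, "ty": 0, "tz": -0.27, "ax": 0, "ay": 0, "az": 0, "claw": 0}, {"tx": -0.5, "ty": 0, "tz": -0.15, "ax": 0, "ay": 0, "az": 0, "claw": 0}, {"tx": 0, "ty": 0, "tz": 0, "ax": 0, "ay": 0, "az": 0, "claw": 0}]}}

```text
time_s: 5.23
tcp_pos: [0.4823, 0.0092, 0.0646]
ee_rot: [[0.96, 0.02, 0.28], [0.018, -1.0, 0.008], [0.28, -0.003, -0.96]]
wrist_force: [0.6, -0.6, -0.6]
gripper_width: 0.006
gripper_force: 0.0
```

{"op": "drive_tool", "data": {"rows": [{"tx": -0.4, "ty": 0, "tz": -0.1, "ax": 0, "ay": 0, "az": 0, "claw": 0}, {"tx": -0.4, "ty": 0, "tz": -0.1, "ax": 0, "ay": 0, "az": 0, "claw": 0}, {"tx": -0.4, "ty": 0, "tz": -0.1, "ax": 0, "ay": 0, "az": 0, "claw": 0}, {"tx": 0, "ty": 0, "tz": 0, "ax": 0, "ay": 0, "az": 0, "claw": 0}, {"tx": 0, "ty": 0, "tz": 0, "ax": 0, "ay": 0, "az": 0, "claw": 0}]}}

```text
time_s: 5.65
tcp_pos: [0.4753, 0.0109, 0.068]
ee_rot: [[0.959, 0.022, 0.284], [0.019, -1.0, 0.013], [0.284, -0.007, -0.959]]
wrist_force: [6.4, 0.1, -0.1]
gripper_width: 0.009
gripper_force: 3.3
```

```bash
python3 - <<'E'
from h import *
p,d=capture("top");W=world("top",d).reshape(-1,3);z=W[:,2]
m=(z>.068)&(z<.09)&(W[:,0]>.4)&(W[:,0]<.5)&(abs(W[:,1])<.07)
print(m.sum(),np.median(W[m],0),W[m].min(0),W[m].max(0))
cv2.imwrite("pics/t2.png",p[100:400,150:450,::-1].repeat(2,0).repeat(2,1))
E
```

```text
101 [ 0.47072478 -0.04066501  0.07958628] [ 0.45482564 -0.04957895  0.07303124] [0.4999176  0.06849458 0.08800894]
```

View pics/t2.png

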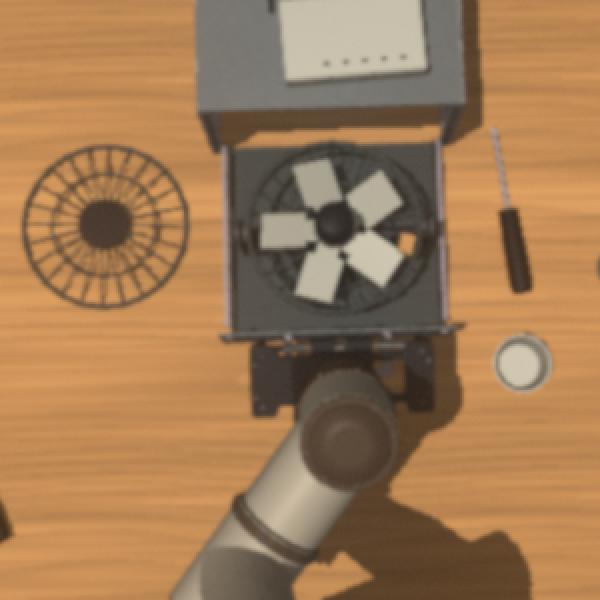

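The tray is out, with the guard and screwdriver undisturbed. The cap shows at crop (336,223), which is pixel (318,211). I'll pull a little more to feel the stop.

{"op": "drive_tool", "data": {"rows": [{"tx": -0.3, "ty": 0, "tz": -0.05, "ax": 0, "ay": 0, "az": 0, "claw": 0}, {"tx": -0.3, "ty": 0, "tz": -0.05, "ax": 0, "ay": 0, "az": 0, "claw": 0}, {"tx": 0, "ty": 0, "tz": 0, "ax": 0, "ay": 0, "az": 0, "claw": 0}]}}

```text
time_s: 5.95
tcp_pos: [0.4742, 0.0124, 0.0708]
ee_rot: [[0.957, 0.024, 0.289], [0.021, -1.0, 0.015], [0.289, -0.009, -0.957]]
wrist_force: [18.7, -0.4, -5.0]
gripper_width: 0.006
gripper_force: 8.4
```

```bash
python3 - <<'E'
from h import *
p,d=capture("top");W=world("top",d);z=W[...,2]
m=((z>.145)&(z<.158)&(W[...,0]>.55)&(W[...,0]<.68)&(abs(W[...,1]-.015)<.06))
print(m.sum(),W[m].mean(0),W[m].min(0),W[m].max(0),ray("top",318,211.5,.15))
E
```

```text
271 [0.61584465 0.01344503 0.15103677] [ 0.59616294 -0.00573948  0.14508574] [0.63572393 0.03294714 0.15790194] [0.61192433 0.01153284 0.15      ]
```

The tray is at its stop: 18.7 N with no further motion. I'll relax and withdraw along the finger axis.

{"op": "drive_tool", "data": {"rows": [{"tx": 0.5, "ty": 0, "tz": 0, "ax": 0, "ay": 0, "az": 0, "claw": 0}, {"tx": 0.4, "ty": 0, "tz": 0, "ax": 0, "ay": 0, "az": 0, "claw": 0}, {"tx": 0, "ty": 0, "tz": -1, "ax": 0, "ay": 0, "az": 0, "claw": 0}, {"tx": 0, "ty": 0, "tz": -2, "ax": 0, "ay": 0, "az": 0, "claw": 0}, {"tx": 0, "ty": 0, "tz": -3, "ax": 0, "ay": 0, "az": 0, "claw": 0}, {"tx": 0, "ty": 0, "tz": -3, "ax": 0, "ay": 0, "az": 0, "claw": 0}, {"tx": 0, "ty": 0, "tz": -3, "ax": 0, "ay": -0.1, "az": 0, "claw": 0}, {"tx": 0, "ty": 0, "tz": -2, "ax": 0, "ay": -0.1, "az": 0, "claw": 6.5}, {"tx": 0, "ty": 0, "tz": 0, "ax": 0, "ay": -0.1, "az": 0, "claw": 6.5}, {"tx": 0, "ty": 0, "tz": 0, "ax": 0, "ay": 0, "az": 0, "claw": 6.5}]}}

```text
time_s: 6.83
tcp_pos: [0.444, 0.0079, 0.199]
ee_rot: [[1.0, 0.017, 0.007], [0.017, -1.0, 0.003], [0.007, -0.003, -1.0]]
wrist_force: [1.2, 0.3, -0.6]
gripper_width: 0.152
gripper_force: 0.0
```

```bash
python3 - <<'E'
from h import *
s=sense();print(s["time_s"],s["joints"],s["tcp_pos"],np.round(s["ee_rot"],3).tolist(),s["wrist_force"],s["moment"])
E
```

```text
6.8333 [ 2.20812542e+01  5.17464396e+00 -2.58929937e+01 -4.24183727e-02
 -5.85131357e+01  6.89135443e+01] [0.44402905 0.0078923  0.19897291] [[1.0, 0.017, 0.007], [0.017, -1.0, 0.003], [0.007, -0.003, -1.0]] [ 1.1875129   0.31632867 -0.62201372] [-0.04234484 -0.14060611  0.03067548]
```

{"op": "drive_tool", "data": {"rows": [{"tx": 2.9, "ty": -0.05, "tz": 0, "ax": 0, "ay": 0, "az": 0, "claw": 6.5}, {"tx": 2.9, "ty": -0.05, "tz": 0, "ax": 0, "ay": -0.007, "az": 0, "claw": 6.5}, {"tx": 2.9, "ty": -0.05, "tz": 0, "ax": 0, "ay": 0, "az": 0, "claw": 6.5}, {"tx": 2.9, "ty": -0.05, "tz": 0, "ax": 0, "ay": 0, "az": 0, "claw": 6.5}, {"tx": 2.9, "ty": -0.05, "tz": 0, "ax": 0, "ay": 0, "az": 0, "claw": 6.5}, {"tx": 2.8, "ty": -0.05, "tz": 0, "ax": 0, "ay": 0, "az": 0, "claw": 6.5}, {"tx": 0, "ty": 0, "tz": 0, "ax": 0, "ay": 0, "az": 0, "claw": 6.5}, {"tx": 0, "ty": 0, "tz": 0, "ax": 0, "ay": 0, "az": 0, "claw": 6.5}, {"tx": 0, "ty": 0, "tz": 0, "ax": 0, "ay": 0, "az": 0, "claw": 6.5}]}}

```text
time_s: 7.58
tcp_pos: [0.6119, 0.0126, 0.1963]
ee_rot: [[1.0, 0.017, -0.005], [0.017, -1.0, 0.001], [-0.005, -0.001, -1.0]]
wrist_force: [0.0, -0.3, -0.1]
gripper_width: 0.733
gripper_force: 0.0
```

```bash
cat >> h.py <<'E'
def wpts(p,d,s):
    c=camera_params("wrist");K=c["intrinsics"];T=np.array(c["tool_from_camera"])
    v,u=np.mgrid[:480,:640];a=(u-K[0,2])/K[0,0];b=(v-K[1,2])/K[1,1];r=np.hypot(a,b)+1e-9
    k=np.tan(np.minimum(r,1.4))/r
    P=np.stack([a*k*d,b*k*d,d],-1)@T[:3,:3].T+T[:3,3]
    return P@np.array(s["ee_rot"]).T+np.array(s["tcp_pos"])
E
python3 - <<'E'
from h import *
s=sense();p,d=capture("wrist");W=wpts(p,d,s);z=W[...,2]
print(s["tcp_pos"],np.round(s["ee_rot"],3).tolist(),s["gripper_width"],s["wrist_force"],s["moment"])
m=(z>.144)&(z<.158)&(np.hypot(W[...,0]-.616,W[...,1]-.0137)<.035)&(d>0)
print(m.sum(),W[m].mean(0),np.percentile(W[m],[1,99],axis=0))
q=p.copy();q[m]=[255,0,0];cv2.imwrite("pics/w2.png",np.vstack([p[100:400],q[100:400]])[...,::-1])
E
```

```text
[0.61193192 0.01262639 0.19628896] [[1.0, 0.017, -0.005], [0.017, -1.0, 0.001], [-0.005, -0.001, -1.0]] 0.7331867899409109 [ 0.03440735 -0.2928507  -0.12680552] [-0.08799464  0.03625299 -0.02730987]
3358 [0.61774977 0.0163164  0.15028568] [[ 0.59838543 -0.00256974  0.14433667]
 [ 0.63482089  0.0353737   0.15304462]]
```

View pics/w2.png

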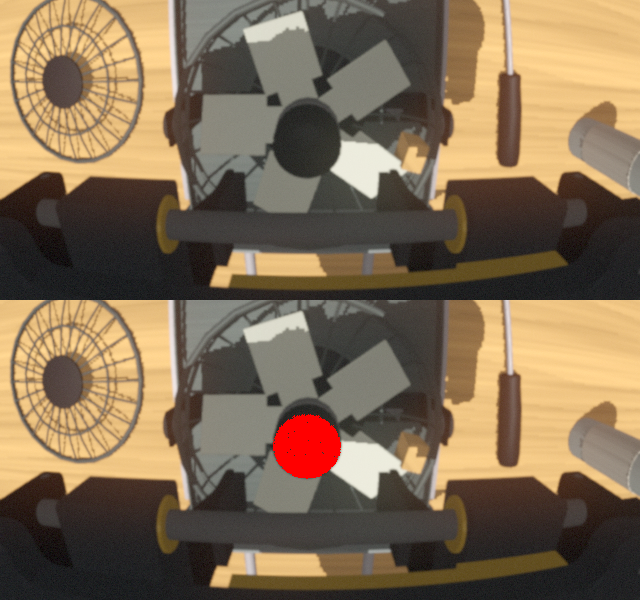

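The wrist view shows the cap at (307,145), the fingers straddling it with room to spare, and the mask gives its centre as (0.617, 0.0155). Now I'll correct and descend.

{"op": "drive_tool", "data": {"rows": [{"tx": 0.5, "ty": -0.25, "tz": 0, "ax": 0, "ay": 0.005, "az": 0, "claw": 6.5}, {"tx": 0, "ty": 0, "tz": 1.5, "ax": 0, "ay": 0, "az": 0, "claw": 6.5}, {"tx": 0, "ty": 0, "tz": 1.5, "ax": 0, "ay": 0, "az": 0, "claw": 6.5}, {"tx": 0, "ty": 0, "tz": 1.5, "ax": 0, "ay": 0, "az": 0, "claw": 6.5}, {"tx": 0, "ty": 0, "tz": 1.2, "ax": 0, "ay": 0, "az": 0, "claw": 6.5}, {"tx": 0, "ty": 0, "tz": 0.8, "ax": 0, "ay": 0, "az": 0, "claw": 6.5}, {"tx": 0, "ty": 0, "tz": 0.6, "ax": 0, "ay": 0, "az": 0, "claw": 6.5}, {"tx": 0, "ty": 0, "tz": 0, "ax": 0, "ay": 0, "az": 0, "claw": 6.5}, {"tx": 0, "ty": 0, "tz": 0, "ax": 0, "ay": 0, "az": 0, "claw": 6.5}, {"tx": 0, "ty": 0, "tz": 0, "ax": 0, "ay": 0, "az": 0, "claw": 6.5}]}}

```text
time_s: 8.47
tcp_pos: [0.6194, 0.0157, 0.1277]
ee_rot: [[1.0, 0.018, 0.006], [0.018, -1.0, 0.002], [0.006, -0.002, -1.0]]
wrist_force: [-0.4, 1.0, -0.2]
gripper_width: 0.747
gripper_force: 0.0
```

{"op": "drive_tool", "data": {"rows": [{"tx": -0.25, "ty": 0, "tz": 0.5, "ax": 0, "ay": -0.006, "az": 0, "claw": 6.5}, {"tx": 0, "ty": 0, "tz": 0, "ax": 0, "ay": 0, "az": 0, "claw": 6.5}, {"tx": 0, "ty": 0, "tz": 0, "ax": 0, "ay": 0, "az": 0, "claw": 3}, {"tx": 0, "ty": 0, "tz": 0, "ax": 0, "ay": 0, "az": 0, "claw": 3}, {"tx": 0, "ty": 0, "tz": 0, "ax": 0, "ay": 0, "az": 0, "claw": 3}, {"tx": 0, "ty": 0, "tz": 0, "ax": 0, "ay": 0, "az": 0, "claw": 3}, {"tx": 0, "ty": 0, "tz": 0, "ax": 0, "ay": 0, "az": 0, "claw": 3}, {"tx": 0, "ty": 0, "tz": 0, "ax": 0, "ay": 0, "az": 0, "claw": 3}]}}

```text
time_s: 9.13
tcp_pos: [0.6164, 0.0155, 0.1218]
ee_rot: [[1.0, 0.018, -0.002], [0.018, -1.0, 0.001], [-0.002, -0.002, -1.0]]
wrist_force: [-1.2, -0.9, 1.0]
gripper_width: 0.478
gripper_force: 30.0
```

```bash
echo 'from h import *
s=sense();print(s["time_s"],s["joints"],s["tcp_pos"],np.round(s["ee_rot"],4).tolist(),s["wrist_force"],s["moment"],s["gripper_width"]*8.7,s["gripper_force"])'>st.py; python3 st.py
```

```text
9.1333 [ 16.40199185  26.14350523  -8.38833324  -0.1394828  -55.55713765
  74.69455339] [0.6164017  0.01550296 0.12182215] [[0.9998, 0.0178, -0.0021], [0.0178, -0.9998, 0.0015], [-0.002, -0.0015, -1.0]] [-1.18571928 -0.92094022  1.02275864] [-0.07525599  0.02598493  0.03354329] 4.159566656000337 30.000107971845864
```

Firm grip. Next I'll feel gently counter-clockwise (az negative).

{"op": "drive_tool", "data": {"rows": [{"tx": 0, "ty": 0, "tz": 0, "ax": 0, "ay": 0, "az": -0.03, "claw": 3}, {"tx": 0, "ty": 0, "tz": 0, "ax": 0, "ay": 0, "az": -0.03, "claw": 3}, {"tx": 0, "ty": 0, "tz": 0, "ax": 0, "ay": 0, "az": -0.03, "claw": 3}, {"tx": 0, "ty": 0, "tz": 0, "ax": 0, "ay": 0, "az": 0, "claw": 3}, {"tx": 0, "ty": 0, "tz": 0, "ax": 0, "ay": 0, "az": 0, "claw": 3}]}}

```text
time_s: 9.55
tcp_pos: [0.6165, 0.0156, 0.1218]
ee_rot: [[0.994, 0.107, -0.002], [0.107, -0.994, 0.002], [-0.002, -0.002, -1.0]]
wrist_force: [0.0, 0.7, 0.1]
gripper_width: 0.479
gripper_force: 30.0
```

```bash
python3 st.py
```

```text
9.55 [ 16.40426169  26.14515175  -8.3842388   -0.14316814 -55.54450024
  79.79552072] [0.61649215 0.01557106 0.12182129] [[0.9943, 0.1066, -0.0018], [0.1066, -0.9943, 0.0016], [-0.0016, -0.0018, -1.0]] [0.03727146 0.72586233 0.07570173] [-0.05664703 -0.15141249 -0.10016004] 4.1696006335305915 29.999854688248888
```

It gave 5° at only about 0.13 N m, so counter-clockwise loosens. I'll keep turning and follow its rise.

{"op": "drive_tool", "data": {"rows": [{"tx": 0, "ty": 0, "tz": -0.05, "ax": 0, "ay": 0, "az": -0.1, "claw": 3}, {"tx": 0, "ty": 0, "tz": -0.03, "ax": 0, "ay": 0, "az": -0.1, "claw": 3}, {"tx": 0, "ty": 0, "tz": -0.03, "ax": 0, "ay": 0, "az": -0.1, "claw": 3}, {"tx": 0, "ty": 0, "tz": -0.03, "ax": 0, "ay": 0, "az": -0.1, "claw": 3}, {"tx": 0, "ty": 0, "tz": 0, "ax": 0, "ay": 0, "az": 0, "claw": 3}, {"tx": 0, "ty": 0, "tz": 0, "ax": 0, "ay": 0, "az": 0, "claw": 3}]}}

```text
time_s: 10.05
tcp_pos: [0.6155, 0.015, 0.1221]
ee_rot: [[0.876, 0.482, -0.005], [0.482, -0.876, 0.001], [-0.003, -0.003, -1.0]]
wrist_force: [1.0, -2.0, -3.9]
gripper_width: 0.475
gripper_force: 30.0
```

```bash
python3 st.py
```

```text
10.05 [ 16.36717962  26.11463724  -8.37993274  -0.17625263 -55.73999159
 102.54517753] [0.6154663  0.01502209 0.12209148] [[0.8762, 0.4819, -0.0046], [0.482, -0.8762, 0.0013], [-0.0034, -0.0034, -1.0]] [ 0.99279431 -2.03261171 -3.8578274 ] [-0.68474972 -0.25831179 -0.63673854] 4.134878875554032 29.99901803652392
```

Torque grew to 0.64 N m and the cap isn't following the rise, so the fingers have probably slipped on a cap that isn't turning. I'll ease back and feel the other way.

{"op": "drive_tool", "data": {"rows": [{"tx": 0, "ty": 0, "tz": 0, "ax": 0, "ay": 0, "az": 0.06, "claw": 3}, {"tx": 0, "ty": 0, "tz": 0, "ax": 0, "ay": 0, "az": 0, "claw": 3}, {"tx": 0, "ty": 0, "tz": 0, "ax": 0, "ay": 0, "az": 0, "claw": 3}]}}

```text
time_s: 10.3
tcp_pos: [0.6158, 0.0153, 0.1229]
ee_rot: [[0.901, 0.433, -0.004], [0.433, -0.901, 0.001], [-0.003, -0.003, -1.0]]
wrist_force: [-0.5, -1.3, -1.6]
gripper_width: 0.477
gripper_force: 30.0
```

```bash
python3 st.py
```

```text
10.3 [ 16.40437043  26.06878254  -8.34012037  -0.13953538 -55.77638657
  99.33961736] [0.61576368 0.01534283 0.1228931 ] [[0.9013, 0.4331, -0.0037], [0.4331, -0.9013, 0.001], [-0.0029, -0.0025, -1.0]] [-0.48544806 -1.33080112 -1.56373027] [-0.60841459  0.22615307 -0.17135789] 4.150039514779929 29.99972419331243
```

{"op": "drive_tool", "data": {"rows": [{"tx": 0, "ty": 0, "tz": 0, "ax": 0, "ay": 0, "az": 0.06, "claw": 3}, {"tx": 0, "ty": 0, "tz": 0, "ax": 0, "ay": 0, "az": 0.06, "claw": 3}, {"tx": 0, "ty": 0, "tz": 0, "ax": 0, "ay": 0, "az": 0.06, "claw": 3}, {"tx": 0, "ty": 0, "tz": 0, "ax": 0, "ay": 0, "az": 0, "claw": 3}, {"tx": 0, "ty": 0, "tz": 0, "ax": 0, "ay": 0, "az": 0, "claw": 3}]}}

```text
time_s: 10.72
tcp_pos: [0.6166, 0.0158, 0.1236]
ee_rot: [[0.964, 0.267, -0.001], [0.267, -0.964, 0.002], [-0.001, -0.002, -1.0]]
wrist_force: [-0.5, -0.3, -0.1]
gripper_width: 0.478
gripper_force: 30.0
```

```bash
python3 st.py
```

```text
10.7167 [ 16.42586376  26.03884483  -8.27795034  -0.13647555 -55.7374167
  89.13654125] [0.61655213 0.01579355 0.12358768] [[0.9637, 0.267, -0.0015], [0.267, -0.9637, 0.0016], [-0.001, -0.002, -1.0]] [-0.52569639 -0.34554798 -0.05822259] [-0.07482041  0.21577982 -0.0428997 ] 4.158172445911651 30.00016721171004
```

Turning clockwise the cap rises at very low torque, so the thread is left-handed. I'll continue clockwise.

{"op": "drive_tool", "data": {"rows": [{"tx": 0, "ty": 0, "tz": -0.03, "ax": 0, "ay": 0, "az": 0.1, "claw": 3}, {"tx": 0, "ty": 0, "tz": -0.03, "ax": 0, "ay": 0, "az": 0.1, "claw": 3}, {"tx": 0, "ty": 0, "tz": -0.03, "ax": 0, "ay": 0, "az": 0.1, "claw": 3}, {"tx": 0, "ty": 0, "tz": -0.03, "ax": 0, "ay": 0, "az": 0.1, "claw": 3}, {"tx": 0, "ty": 0, "tz": 0, "ax": 0, "ay": 0, "az": 0, "claw": 3}, {"tx": 0, "ty": 0, "tz": 0, "ax": 0, "ay": 0, "az": 0, "claw": 3}]}}

```text
time_s: 11.22
tcp_pos: [0.6165, 0.0158, 0.1246]
ee_rot: [[0.992, -0.128, -0.002], [-0.128, -0.992, 0.002], [-0.002, -0.002, -1.0]]
wrist_force: [-0.3, 0.8, -0.2]
gripper_width: 0.477
gripper_force: 30.0
```

```bash
python3 st.py
```

```text
11.2167 [ 16.4208675   25.98415005  -8.20662188  -0.15214926 -55.86720571
  66.31061073] [0.6165275  0.01580555 0.12455455] [[0.9918, -0.128, -0.0016], [-0.128, -0.9918, 0.0018], [-0.0018, -0.0016, -1.0]] [-0.31951483  0.79238106 -0.20996523] [0.00789568 0.12647133 0.00439112] 4.149340410593892 30.000290903821913
```

{"op": "drive_tool", "data": {"rows": [{"tx": 0, "ty": 0, "tz": -0.03, "ax": 0, "ay": 0, "az": 0.1, "claw": 3}, {"tx": 0, "ty": 0, "tz": -0.03, "ax": 0, "ay": 0, "az": 0.1, "claw": 3}, {"tx": 0, "ty": 0, "tz": -0.03, "ax": 0, "ay": 0, "az": 0.09, "claw": 3}, {"tx": 0, "ty": 0, "tz": -0.02, "ax": 0, "ay": 0, "az": 0.06, "claw": 3}, {"tx": 0, "ty": 0, "tz": 0, "ax": 0, "ay": 0, "az": 0, "claw": 3}, {"tx": 0, "ty": 0, "tz": 0, "ax": 0, "ay": 0, "az": 0, "claw": 3}]}}

```text
time_s: 11.72
tcp_pos: [0.6166, 0.0157, 0.1256]
ee_rot: [[0.888, -0.46, -0.002], [-0.46, -0.888, 0.002], [-0.002, -0.001, -1.0]]
wrist_force: [0.3, 1.5, -0.4]
gripper_width: 0.473
gripper_force: 30.0
```

```bash
python3 st.py
```

```text
11.7167 [ 16.41268178  25.93045538  -8.13532719  -0.14275868 -55.996277
  46.25011323] [0.61657367 0.01568799 0.12556906] [[0.8877, -0.4605, -0.0016], [-0.4605, -0.8877, 0.0017], [-0.0022, -0.0007, -1.0]] [ 0.27639718  1.4599225  -0.37907737] [-0.00531823  0.01767173 -0.0089902 ] 4.112221324416449 30.00014896163553
```

{"op": "drive_tool", "data": {"rows": [{"tx": 0, "ty": 0, "tz": -0.15, "ax": 0, "ay": 0, "az": 0, "claw": 3}, {"tx": 0, "ty": 0, "tz": -0.15, "ax": 0, "ay": 0, "az": 0, "claw": 3}, {"tx": 0, "ty": 0, "tz": 0, "ax": 0, "ay": 0, "az": 0, "claw": 3}]}}

```text
time_s: 11.97
tcp_pos: [0.6159, 0.0156, 0.1285]
ee_rot: [[0.886, -0.463, -0.003], [-0.463, -0.886, 0.002], [-0.004, 0.0, -1.0]]
wrist_force: [-1.2, 0.6, 0.3]
gripper_width: 0.477
gripper_force: 30.0
```

Rising freely with no load. I'll lift to about 8 cm.

{"op": "drive_tool", "data": {"rows": [{"tx": 0, "ty": 0, "tz": -0.5, "ax": 0, "ay": 0, "az": 0, "claw": 3}, {"tx": 0, "ty": 0, "tz": -0.8, "ax": 0, "ay": 0, "az": 0, "claw": 3}, {"tx": 0, "ty": 0, "tz": -0.8, "ax": 0, "ay": 0, "az": 0, "claw": 3}, {"tx": 0, "ty": 0, "tz": -1, "ax": 0, "ay": 0, "az": 0, "claw": 3}, {"tx": 0, "ty": 0, "tz": -1, "ax": 0, "ay": 0, "az": 0, "claw": 3}, {"tx": 0, "ty": 0, "tz": -1, "ax": 0, "ay": 0, "az": 0, "claw": 3}, {"tx": 0, "ty": 0, "tz": -1, "ax": 0, "ay": 0, "az": 0, "claw": 3}, {"tx": 0, "ty": 0, "tz": -1, "ax": 0, "ay": 0, "az": 0, "claw": 3}, {"tx": 0, "ty": 0, "tz": -0.5, "ax": 0, "ay": 0, "az": 0, "claw": 3}, {"tx": 0, "ty": 0, "tz": 0, "ax": 0, "ay": 0, "az": 0, "claw": 3}]}}

```text
time_s: 12.8
tcp_pos: [0.6173, 0.0155, 0.2064]
ee_rot: [[0.886, -0.464, 0.001], [-0.464, -0.886, 0.002], [-0.0, -0.002, -1.0]]
wrist_force: [-0.3, 0.7, -0.3]
gripper_width: 0.476
gripper_force: 30.0
```

{"op": "drive_tool", "data": {"rows": [{"tx": 0, "ty": 0, "tz": 0, "ax": 0, "ay": 0, "az": 0, "claw": 3}, {"tx": 0, "ty": 0, "tz": 0, "ax": 0, "ay": 0, "az": 0, "claw": 3}, {"tx": 0, "ty": 0, "tz": 0, "ax": 0, "ay": 0, "az": 0, "claw": 3}]}}

```text
time_s: 13.05
tcp_pos: [0.6161, 0.0153, 0.2035]
ee_rot: [[0.886, -0.464, -0.004], [-0.464, -0.886, 0.001], [-0.004, 0.001, -1.0]]
wrist_force: [0.5, -0.2, 0.9]
gripper_width: 0.479
gripper_force: 30.0
```

```bash
python3 - <<'E'
from h import *
p,d=capture("wrist");q,_=capture("scene")
cv2.imwrite("pics/e.png",np.hstack([cv2.resize(p,(400,300)),cv2.resize(q[100:340,200:520],(400,300))])[...,::-1])
E
```

```text
(no output)
```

View pics/e.png

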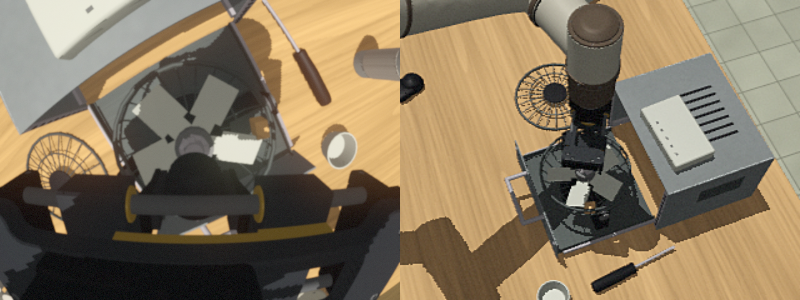

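The wrist view shows the cap between the pads at about (195,175), with the bare hub and spindle behind it at (190,140). The scene view shows the tray out and everything else in place. Handing in.

```bash
python3 -c "
from h import *
print(finish_job())"
```

```text
the job is handed in; nothing more can be done
None
```

The tray is fully out and the cap is off and held level about 8 cm above the spindle, with nothing else visibly moved. The thread was left-handed (clockwise loosens); my first try, counter-clockwise, met the stop at about 0.64 N m with the fingers slipping, well under the 1.8 N m limit. I handed the job in at about 13 s; no verdict came back.

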